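Unclip the torque wrench and lay it in its rest

ROBOT

A 6-joint arm with a two-finger parallel gripper is mounted at the origin on the work surface. World frame = base frame: x ahead of the robot, y to its left, z up, the work surface at z = 0. Lengths are in mm, angles in rad, forces in N, time in s.
With the tool pointing down it reaches from about 275 to 750 mm from the base axis. Payload 10.2 kg.
Tool frame: the origin (TCP) lies midway between the tips of the shut fingers; the grasp point (between the pads) lies 19 mm behind it; z points along the fingers, y is the line along which they close (so a half turn about z gives the same grasp; the last joint's range is limited). The gripper opens to 88 mm and grips with 3 to 60 N. Pads are 18 mm wide; open, the fingers measure 123 mm over their backs; the gripper's body (75 mm by 187 mm) begins 45 mm behind the grasp point.
Start: joints at [1.051, 0.313, 1.498, -0, 1.331, -0.223], TCP at [153.555, 502.048, 238.72] pointing down, gripper open.
Joint ranges: [-2.94, 2.94], [-0.97, 2.17], [0.19, 2.56], [-1.23, 4.37], [0.02, 3.11], [-2.88, 2.88]. Speed limits (rad/s): [2.39, 2.39, 3.01, 3.14, 3.14, 3.14].

INTERFACE

Orientations are given as a 3x3 rotation matrix whose columns are the frame's x, y, z axes.
In Python, from workcell import monitor, eyes, job gives the robot as it stands.
- The arm moves only by the shell command python3 -m creep 'ROWS' [OPENING] [FORCE]. ROWS is JSON, a list of rows, each a list of 2 entries, a list of its own where there are three numbers: the shift along the tool's x, y, z in m, then the turn, a rotation vector about the tool's x, y, z in degrees. A call has 1 to 8 rows; each row is the pose to reach, as a shift and turn from the pose commanded when the call began, along the tool's axes at that moment; what a row does not reach only later rows make up. A row lasts 1/12 s, in which the tool goes at most 41.7 mm and 7.16 degrees, less where a joint would pass 70% of its speed; a pose out of reach is approached as far as the arm can. A call with a gripper value outside its range is refused whole. OPENING is the opening, from 0 (shut) to 1 (fully open), set as the call begins (- or left out, the last holds). The fingers move at their own pace and stop on an object; FORCE is the grip in N (left out, the last holds). Time passes only in rows, so rows that repeat a pose let the fingers close. It gives the time, the measured TCP pose, the force, the opening and the grip force at its end, in the units of the state.
- monitor.observe(): the state, without advancing time (a new reading comes with each control period).
- eyes.read_camera(name): name is "scene" or "top" or "wrist"; returns (picture, depth): 420x560x3 uint8, red, green, blue; 420x560 float32, mm along the optical axis (not along the pixel's ray), 0 where there is no reading.
- eyes.calibration(name): a dict with "intrinsics" (3x3 intrinsics, pixels), "R" (3x3) and "t" (3): a world point X has camera coordinates R X + t; the wrist camera has in their place "hand_eye" (4x4, takes a point from camera to tool coordinates, whose origin is the TCP and whose axes are the flange's). Camera axes: x right, y down, z forward; pixel columns grow to the right and rows downward; lengths in mm; the calibration is good to about 2 mm. A picture is of the moment at which its call begins: read the wrist's pose just before it. calibration takes no time and is no camera call.
- job.close_job(): hands the job in; it is judged then, once.
The state is a dict: "time_s": time; "joint_pos": joint angles; "joint_vel": joint speeds; "joint_efforts": joint torques, N m; "position": TCP position; "eef_rot": TCP orientation; "contact_force": force on the tool from outside, world axes, zero at the start; "ft_torque": the same for the moment, N m; "gripper_width": finger opening in mm; "grip_force": force on a finger pad.
Only numpy, scipy, OpenCV 4.12 (cv2) and the standard library are available. Lean on these libraries where they do the work, as an engineer would, in place of code of your own. Each camera call takes 0.05 s, during which the arm holds its last target. There are 200 camera calls.

TASK

On the sloping blue tool rack, swing the red retainer arm right down out of the way and leave it there. Then pull the torque wrench forward out of its two spring clips and lay it level along the yellow rest, centred across both saddles: lower it right down into the saddles before letting go. Leave everything else where it stands.

Things in the scene. Friction and masses are not known exactly. Their poses are not given: they have to be found in the camera images.
- board: Sloping blue board of the tool rack, 310 x 260 mm, leaning back so that it rises 40 deg away from the robot. Origin: the centre of the clipped wrench, 150 mm above the bench. x: up the slope; y: across it, to the left; z: square out of the board (forward and up), the way the wrench leaves its clips. Blue surface at z = -46 mm.
- clip_low (a point): Centre of the lower of two alike sprung steel C-clips, on the board at x = -65 mm, y = z = 0, on the wrench's axis; each is 16 mm long along x, 40 mm wide when open, and reaches to board z = +18 mm. Both together let go at a pull of about 10 to 20 N along board z, after about 15 mm of travel. Below it the wrench's head stands in a black cup (x = -140 to -90 mm, 56 mm wide), open to the front.
- clip_high (a point): Centre of the upper clip, at board x = +65 mm, y = z = 0. Between the clips 114 mm of bar are free. The wrench's head, wider than the clips, keeps it from sliding out endways.
- lamp (a point): Centre of the fixed black lamp bar, 300 mm long along board y, 30 mm deep, 22 mm tall: 190 mm above the clipped wrench's centre and 36 mm behind it, on posts at both ends, 142 mm left and right. A vertical gripper does not fit under it to the wrench; one pointing square into the board, tilted 40 deg, does, with about 60 mm to spare, and the wrench comes straight out past it.
- retainer (a joint): Angle of the red retainer arm, rad. 0: it lies straight across the board (along -y from its pivot), over the wrench, and blocks it; it grows as the knob end swings down the slope; stop at 1.57, where it points straight down the slope. It stays where it is left (about 0.1 Nm of friction).
- pivot (a point): Pivot of the retainer arm, fixed on the board at board x = +35, y = +80, z = +27 mm; the arm turns about the board's z axis. Arm 14 mm wide, 6 mm thick. Axes as the board's.
- knob_mid (a point): Middle of the upright round red knob on the free end of the retainer arm: 18 mm diameter, 38 mm tall along the board's z, 115 mm from the pivot. It stands on the arm, 20 mm below this point. This point is at board z = +50 mm.
- wrench_mid (a point): Grasp centre of the loose steel torque wrench: round bar 22 mm diameter, 195 mm long (x = -100 to +95 mm), own x axis along it towards the handle's black end; at the other end the dark ratchet head (34 mm diameter, 18 mm thick, centred at x = -115 mm), at the bottom of the slope. About 0.45 kg, balance point within 20 mm of this point. In the clips its axes are the board's, with 35 mm free behind it.
- rest_seat (a point): Where the middle of the wrench's bar lies when it is down in the yellow rest, 60.6 mm above the bench. The fixed rest has a base 190 x 90 mm, 12 mm thick, and two black V saddles (90 degree V, open upward, 56 mm wide at the mouth, tops 73 mm above the bench) at x = +55 and -55 mm, each 12 mm thick. Own x axis: along the rest, the direction in which the wrench must lie (head either way); z up.
- socket: loose chrome socket, 28 mm diameter, 36 mm tall, standing near the rest; bystander. Origin under it on the bench.
- grease_tin: loose tin with a green label, 60 mm diameter, 60 mm tall; bystander. Origin under it on the bench.
- paste_jar: loose jar with an orange cap, 52 mm diameter, 55 mm tall, standing in front of the tool rack; bystander. Origin under it on the bench.
- screwdriver: loose screwdriver lying near the robot's foot; bystander.
- mug: loose blue mug, 80 mm diameter, 90 mm tall, at the back; bystander. Origin under it on the bench.
- oil_bottle: loose yellow bottle, 66 mm diameter, 190 mm tall, at the right side; bystander. Origin under it on the bench.
- spray_can: loose can with a red label, 56 mm diameter, 170 mm tall, at the left side; bystander. Origin under it on the bench.
- wrench: The torque wrench as a whole; its origin and axes are those of point wrench_mid.

How it is judged (in metres and radians):
On the way, in this order (a step that is already met when the one before it is completed fails the run):
1. the retainer arm is swung down clear of the wrench (joint above 1.2 rad) (value of joint retainer above 1.2 rad), for 0.2 s.
2. the wrench is held, out of its clips by at least 35 mm along the board's z (z of wrench_mid in the frame of board above 0.035 m and contact force between the fingers and wrench above 1 N), for 0.1 s.
3. the wrench is down in the saddles (within 12 mm of its resting height) while still held (x of wrench_mid in the frame of rest_seat between -0.035 and 0.035 m and y of wrench_mid in the frame of rest_seat between -0.012 and 0.012 m and z of wrench_mid in the frame of rest_seat between -0.01 and 0.012 m and angle between the x axis of wrench_mid and the x axis of rest_seat, either way round below 0.1 rad and contact force between the fingers and wrench above 1 N), for 0.1 s.
At the end, for the whole second after the job is handed in: The wrench lies at rest in both saddles: its middle within 35 mm of the rest's middle along the rest, 12 mm across it and 8 mm above the resting height, its axis within 0.1 rad of the rest's; the retainer arm is still down (above 1.2 rad) (x of wrench_mid in the frame of rest_seat between -0.035 and 0.035 m and y of wrench_mid in the frame of rest_seat between -0.012 and 0.012 m and z of wrench_mid in the frame of rest_seat between -0.01 and 0.008 m and angle between the x axis of wrench_mid and the x axis of rest_seat, either way round below 0.1 rad and linear speed of wrench below 0.03 m/s and value of joint retainer above 1.2 rad); the robot touches nothing.
It fails at once if a bystander is moved by more than 25 mm (distance of any of socket, grease_tin, paste_jar, screwdriver, mug, oil_bottle, spray_can from where it was at the start of the episode above 0.025 m).
It also fails if it takes over 59 s, if anything falls off the work surface, if the arm or the gripper's body presses on something with over 40 N, if the wrist force passes 120 N, or if a joint passes its speed limit or range.

## Working session

There is one attempt and no reset: what is moved stays moved. The work goes in short steps, Python scripts to look and compute and a shell command to move; the robot and the scene stay as the last step left them, time stands still between calls to the robot, and variables do not carry over. Pictures are saved under pics/ and viewed, at most 10 in all, crops included, and the job is handed in when it is done.

```bash
mkdir -p pics; ls
python3 - <<'E'
from workcell import monitor, eyes, job
import cv2,numpy as np
s=monitor.observe(); print(s['position'],s['eef_rot'],s['time_s'],s['gripper_width'])
for n in ("scene","top"):
    p,d=eyes.read_camera(n); cv2.imwrite(f"pics/{n}0.png",p[:,:,::-1]); np.savez(f"{n}0.npz",p=p,d=d); c=eyes.calibration(n); print(n,c)
E
```

```text
pics
[153.42009993 501.80547579 238.14769331] [[-9.56276940e-01  2.92461909e-01 -6.68017007e-04]
 [ 2.92462521e-01  9.56276270e-01 -1.16980907e-03]
 [ 2.96684219e-04 -1.31403137e-03 -9.99999093e-01]] 0.0 88.26554402107887
scene {'intrinsics': array([[451.10182711,   0.        , 272.9089611 ],
       [  0.        , 451.10182711, 214.5137934 ],
       [  0.        ,   0.        ,   1.        ]]), 'R': array([[-8.70081073e-01,  4.92908611e-01, -1.67287479e-04],
       [ 4.01386479e-01,  7.08329362e-01, -5.80653432e-01],
       [-2.86090582e-01, -5.05282708e-01, -8.14150824e-01]]), 't': array([ 486.21622657, -112.20531461, 1854.54094964])}
top {'intrinsics': array([[402.89378575,   0.        , 270.43696221],
       [  0.        , 402.89378575, 211.89774559],
       [  0.        ,   0.        ,   1.        ]]), 'R': array([[ 0.04852389, -0.99881674,  0.00324885],
       [-0.97219464, -0.0479761 , -0.22920708],
       [ 0.22909173,  0.0079635 , -0.97337226]]), 't': array([ -33.35969425,  597.68686915, 1198.95646743])}
```

View pics/scene0.png

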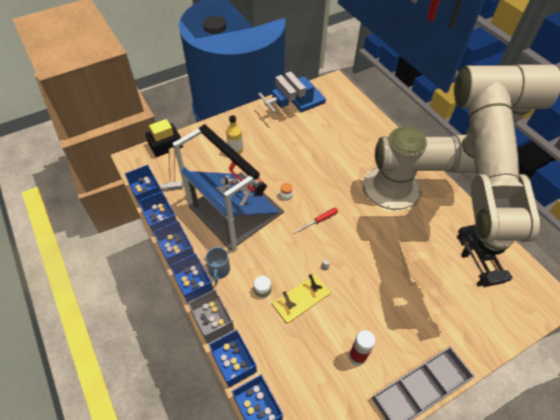

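View pics/top0.png

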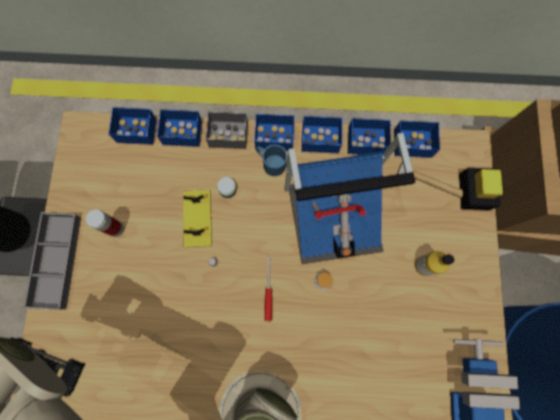

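Top view: rack around (340,205) with the red arm from (318,212) to (362,210), wrench bar around (345,225), jar (324,281), rest (197,218) with saddles at (193,199) and (194,232), socket (212,262). Now I'll measure.

```bash
cat > h.py <<'E'
import numpy as np,cv2
from workcell import eyes,monitor
def world(n,d):
    c=eyes.calibration(n);K=c['intrinsics'];v,u=np.indices(d.shape)
    P=np.stack([(u-K[0,2])/K[0,0]*d,(v-K[1,2])/K[1,1]*d,d],-1)
    return (P-c['t'])@c['R']
def ray(n,uv,z):
    c=eyes.calibration(n);K=c['intrinsics'];C=-c['R'].T@c['t']
    r=c['R'].T@np.linalg.solve(K,[uv[0],uv[1],1]);return C+r*(z-C[2])/r[2]
def hsv(p):return cv2.cvtColor(p,cv2.COLOR_RGB2HSV)
def plane(P):
    m=P.mean(0)
    for _ in range(5):
        n=np.linalg.svd(P-m,full_matrices=False)[2][2];r=(P-m)@n
        P=P[abs(r)<max(4,2*np.median(abs(r)))];m=P.mean(0)
    return m,n*np.sign(n[2]),len(P)
E
python3 - <<'E'
from h import *
np.set_printoptions(precision=1,suppress=True)
for n in("top","scene"):
    z=np.load(n+"0.npz");p,d=z['p'],z['d'];W=world(n,d);H=hsv(p)
    ok=(d>0)
    rg=(W[...,0]>350)&(W[...,0]<800)&(W[...,1]<60)&(W[...,1]>-400)&(W[...,2]>20)&(W[...,2]<330)&ok
    blue=rg&(H[...,0]>98)&(H[...,0]<122)&(H[...,1]>140)
    m,nn,c=plane(W[blue]);print(n,"board",m,nn.round(3),c,"slope",np.degrees(np.arccos(nn[2])),"az",np.degrees(np.arctan2(nn[1],nn[0])))
    rect=cv2.minAreaRect(np.argwhere(blue)[:,::-1].astype(np.float32));print(rect)
    red=rg&((H[...,0]<6)|(H[...,0]>174))&(H[...,1]>150)
    R=W[red];print("red",len(R),R.min(0),R.max(0));print(R[::6])
    tb=(W[...,0]>200)&(W[...,0]<800)&(W[...,1]<500)&(W[...,1]>0)&ok
    ye=tb&(H[...,0]>20)&(H[...,0]<35)&(H[...,1]>190)&(W[...,2]<40)
    cs,_=cv2.findContours(ye.astype(np.uint8),0,2);k=max(cs,key=cv2.contourArea)
    Q=np.array([ray(n,q[0],12)[:2] for q in k],np.float32);print("rest",cv2.minAreaRect(Q),cv2.minAreaRect(k))
    bl=tb&(W[...,2]>45)&(W[...,2]<85)&(H[...,2]<75)
    nl,lab,st,ce=cv2.connectedComponentsWithStats(bl.astype(np.uint8))
    for i in range(1,nl):
        if st[i,4]>12:print("dark",st[i,4],ce[i],np.median(W[lab==i],0))
E
```

```text
top board [ 609.3 -214.7  117.7] [-0.6 -0.1  0.8] 4007 slope 40.14117322342106 az -168.49177635525325
((342.1041259765625, 203.48902893066406), (96.46702575683594, 90.13360595703125), 83.9909896850586)
red 239 [ 352.3 -262.6   20.9] [598.9  -1.9 237.5]
[[ 598.9 -239.7  202.7]
 [ 596.3 -237.3  200.9]
 [ 592.9 -250.7  217. ]
 [ 593.4 -231.9  199.6]
 [ 591.3 -246.4  210.9]
 [ 589.4 -201.1  198. ]
 [ 590.2 -218.1  197.9]
 [ 590.5 -234.6  200.2]
 [ 587.  -247.9  217. ]
 [ 585.1 -192.1  201.5]
 [ 587.2 -209.9  196.7]
 [ 588.9 -227.5  193.3]
 [ 589.5 -244.3  194.1]
 [ 581.4 -256.1  229.9]
 [ 581.  -183.2  204.7]
 [ 583.2 -203.7  199.8]
 [ 585.  -221.3  196.1]
 [ 578.2 -255.8  231.4]
 [ 578.4 -156.1  197.9]
 [ 579.4 -173.1  197.2]
 [ 579.9 -189.8  198.7]
 [ 581.7 -207.4  194.8]
 [ 575.8 -261.4  230.7]
 [ 575.  -147.6  198.2]
 [ 575.6 -164.4  199.3]
 [ 576.4 -181.3  199.3]
 [ 578.6 -199.1  193.8]
 [ 571.4 -130.8  197.9]
 [ 571.5 -147.3  201. ]
 [ 573.5 -164.9  196. ]
 [ 570.1 -250.8  228.9]
 [ 568.5 -133.6  198.5]
 [ 569.8 -150.8  196.4]
 [ 567.6 -253.8  228. ]
 [ 566.8 -142.5  195.3]
 [ 564.2 -137.2  192.7]
 [ 561.3 -140.   193.2]
 [ 362.   -11.2   24.2]
 [ 355.5   -2.2   21.4]
 [ 352.5   -5.5   23.5]]Traceback (most recent call last):
  File "<stdin>", line 14, in <module>
ValueError: max() iterable argument is empty
```

Run:
```python
from h import *
np.set_printoptions(precision=1,suppress=True)
for n in("top","scene"):
    z=np.load(n+"0.npz");p,d=z['p'],z['d'];W=world(n,d);H=hsv(p);ok=d>0
    rg=(W[...,0]>450)&(W[...,0]<800)&(W[...,1]<60)&(W[...,1]>-400)&(W[...,2]>20)&(W[...,2]<330)&ok
    blue=rg&(H[...,0]>98)&(H[...,0]<122)&(H[...,1]>140)
    m,nn,c=plane(W[blue]);up=-nn[:2]/np.linalg.norm(nn[:2])
    red=rg&((H[...,0]<6)|(H[...,0]>174))&(H[...,1]>150);R=W[red]
    arm=R[abs((R-m)@nn-76)<5];v,_=np.linalg.eigh(np.cov(arm.T))[1][:,2],0;v=v*np.sign(-v[1])
    print(n,m,"slope",np.degrees(np.arccos(nn[2])),"az normal",np.degrees(np.arctan2(up[1],up[0])),"az arm",np.degrees(np.arctan2(v[0],-v[1])),v)
    az=np.arctan2(up[1],up[0]);s,c_=np.sin(np.radians(40)),np.cos(np.radians(40))
    B=np.array([[c_*np.cos(az),c_*np.sin(az),s],[-np.sin(az),np.cos(az),0],[-s*np.cos(az),-s*np.sin(az),c_]]).T
    Rb=(R-m)@B; print("red in board axes rel m min/max",Rb.min(0),Rb.max(0)); kn=Rb[Rb[:,2]>88];print("knob",len(kn),kn.mean(0),kn.min(0),kn.max(0))
    gray=rg&(H[...,1]<90); G=(W[gray]-m)@B
    G=G[(abs(G[:,2]-52)<9)&(abs(G[:,1])<60)]
    for x in range(-130,150,15):
        q=G[(G[:,0]>=x)&(G[:,0]<x+15)]
        if len(q):print(x,len(q),q[:,1].min(),q[:,1].max(),np.median(q,0))
    bz=(W[blue]-m)@B;print("blue ext",np.percentile(bz,[1,99],0))
    tb=(W[...,0]>300)&(W[...,0]<800)&(W[...,1]<420)&(W[...,1]>50)&ok
    ye=tb&(H[...,0]>20)&(H[...,0]<35)&(H[...,1]>150)&(W[...,2]<40)
    cs,_=cv2.findContours(ye.astype(np.uint8),0,2)
    k=max(cs,key=cv2.contourArea)
    Q=np.array([ray(n,q[0],12)[:2] for q in k],np.float32);print("rest",cv2.minAreaRect(Q),cv2.minAreaRect(k))
    bl=tb&(W[...,2]>25)&(W[...,2]<85)&(H[...,2]<90)
    nl,lab,st,ce=cv2.connectedComponentsWithStats(bl.astype(np.uint8))
    for i in range(1,nl):
        if st[i,4]>12:print("dark",st[i,4],ce[i],np.median(W[lab==i],0))
```

```text
top [ 609.3 -214.7  117.7] slope 40.14117322342106 az normal 11.508223644746755 az arm 13.739003344512911 [ 0.2 -1.   0. ]
red in board axes rel m min/max [ 22.3 -39.5  72. ] [ 46.9  90.2 117.5]
knob 43 [ 40.9 -31.7 106.5] [ 32.5 -39.5  89.2] [ 46.9 -26.  117.5]
-130 25 -26.34232479491367 27.83148903318936 [-121.8   12.6   52.7]
-115 36 -13.878215946219548 27.41286166432496 [-107.8    7.    53.2]
-100 27 -8.015263427122088 10.657324469422697 [-92.3   2.2  54.5]
-85 35 -18.87255819084902 14.153724856594184 [-76.8  -1.6  55.7]
-70 39 -14.214288888618533 14.84782239487353 [-62.4   4.5  55.8]
-55 28 -9.859970723122622 10.49300591300285 [-46.2   2.9  54.3]
-40 37 -10.294175641998457 10.85491319807175 [-34.1   1.6  54.1]
-25 27 -7.157201080271082 10.357325626383691 [-18.6   2.6  55.9]
-10 32 -6.903148044935074 10.536897645493259 [-4.   3.3 54.8]
5 24 -7.507656473348906 10.369965608316997 [ 9.6  0.9 56.4]
20 3 -8.35089876122561 11.49955099850095 [33.8  9.1 51.7]
35 25 -9.159650795539514 11.337935199888026 [39.9  1.8 54.1]
50 43 -15.815429832832288 13.059105360323853 [57.4 -1.5 56.3]
65 24 -
[... 951 characters left out ...]
384406 15.177797354052112 [-16.3  10.9  52.2]
-10 10 -0.11975192121013949 18.328946466653345 [-2.3 11.7 53.6]
5 7 -5.0854370187525 17.9707173027496 [ 9.6 12.2 52.2]
20 20 -13.322759765487934 20.444084799931105 [28.4  6.7 55.1]
35 19 -3.521314622495183 18.135122320159095 [41.4 12.6 53.5]
50 23 -3.069340710810425 16.69600969708753 [57.3  7.9 51.8]
65 2 -0.6479342172529556 5.381511646390829 [65.1  2.4 50.8]
blue ext [[-162.5 -113.8   -3.9]
 [ 134.9  122.4   18.3]]
rest ((535.79541015625, 228.18341064453125), (37.52066421508789, 65.90892791748047), 14.068503379821777) ((310.5000305175781, 288.5000305175781), (18.384777069091797, 9.899494171142578), 45.0)
dark 51 [313.9 284.2] [531.1 236.6  50.9]
```

```bash
cat >> h.py <<'E'
from scipy.spatial.transform import Rotation as Ro
np.set_printoptions(precision=4,suppress=True)
az=np.radians(11.7);s,c_=np.sin(np.radians(40)),np.cos(np.radians(40))
B=np.array([[c_*np.cos(az),c_*np.sin(az),s],[-np.sin(az),np.cos(az),0],[-s*np.cos(az),-s*np.sin(az),c_]]).T
O=np.array([609.3,-214.7,117.7])+B@[-4.6,1.3,46.]
RT=B@np.diag([-1,1,-1.])
def bp(x,y,z):return O+B@[x,y,z]
def row(P,R=RT,st=None):
    st=st or monitor.observe();R0=np.array(st['eef_rot']);d=R0.T@(P-st['position'])/1000
    print("target",P.round(1),"shift",d,"turn",Ro.from_matrix(R0.T@R).as_rotvec(degrees=True).round(2),"dist",np.linalg.norm(d).round(3))
E
python3 - <<'E'
from h import *
print(O)
row(bp(37,-35,140));row(np.array([400,100,330.]));print(RT)
E
```

```text
[ 576.6319 -220.1377  149.9812]
target [ 523.4 -266.9  281. ] shift [-0.5786 -0.627  -0.0422] turn [-10.07 -39.18 -27.5 ] dist 0.854
target [400. 100. 330.] shift [-0.3533 -0.3123 -0.0915] turn [-10.07 -39.18 -27.5 ] dist 0.48
[[-0.7501 -0.2028  0.6294]
 [-0.1553  0.9792  0.1303]
 [-0.6428  0.     -0.766 ]]
```

```bash
python3 -m creep '[[[-0.353,-0.312,-0.091],[-10.07,-39.18,-27.5]],[[-0.353,-0.312,-0.091],[-10.07,-39.18,-27.5]],[[-0.353,-0.312,-0.091],[-10.07,-39.18,-27.5]],[[-0.353,-0.312,-0.091],[-10.07,-39.18,-27.5]],[[-0.353,-0.312,-0.091],[-10.07,-39.18,-27.5]],[[-0.353,-0.312,-0.091],[-10.07,-39.18,-27.5]],[[-0.353,-0.312,-0.091],[-10.07,-39.18,-27.5]],[[-0.353,-0.312,-0.091],[-10.07,-39.18,-27.5]]]' 0.6 15
python3 - <<'E'
from h import *
row(bp(37,-35,140))
E
```

```text
time_s: 0.77
position: [313.6, 238.9, 297.0]
eef_rot: [[-0.753, -0.203, 0.626], [-0.155, 0.979, 0.13], [-0.639, 0.001, -0.769]]
contact_force: [-0.4, 0.2, -0.2]
gripper_width: 52.8
grip_force: 0.0
target [ 523.4 -266.9  281. ] shift [-0.0691 -0.5378  0.0777] turn [ 0.04 -0.25 -0.03] dist 0.548
```

```bash
python3 -m creep '[[[-0.04,-0.31,0.02],[0,0,0]],[[-0.04,-0.31,0.02],[0,0,0]],[[-0.04,-0.31,0.02],[0,0,0]],[[-0.04,-0.31,0.02],[0,0,0]],[[-0.04,-0.31,0.02],[0,0,0]],[[-0.04,-0.31,0.02],[0,0,0]],[[-0.04,-0.31,0.02],[0,0,0]],[[-0.04,-0.31,0.02],[0,0,0]]]' 0.6 15
python3 - <<'E'
from h import *
row(bp(37,-35,140))
E
```

```text
time_s: 1.43
position: [394.7, 13.5, 303.4]
eef_rot: [[-0.754, -0.201, 0.625], [-0.153, 0.98, 0.13], [-0.639, 0.003, -0.77]]
contact_force: [0.5, 0.7, 0.6]
gripper_width: 52.9
grip_force: 0.0
target [ 523.4 -266.9  281. ] shift [-0.0399 -0.3006  0.0611] turn [ 0.05 -0.32 -0.19] dist 0.309
```

```bash
python3 -m creep '[[[-0.04,-0.23,0.06],[0,-0.3,-0.2]],[[-0.04,-0.23,0.06],[0,-0.3,-0.2]],[[-0.04,-0.23,0.06],[0,-0.3,-0.2]],[[-0.04,-0.23,0.06],[0,-0.3,-0.2]],[[-0.04,-0.23,0.06],[0,-0.3,-0.2]],[[-0.04,-0.23,0.06],[0,-0.3,-0.2]],[[-0.04,-0.23,0.06],[0,-0.3,-0.2]],[[-0.04,-0.23,0.06],[0,-0.3,-0.2]]]'
python3 - <<'E'
from h import *
row(bp(37,-35,140));s=monitor.observe();print(s['joint_pos'])
p,d=eyes.read_camera("wrist");np.savez("w1.npz",p=p,d=d,pos=s['position'],rot=s['eef_rot']);cv2.imwrite("pics/w1.png",p[:,:,::-1]);print(eyes.calibration("wrist"))
E
```

```text
time_s: 2.1
position: [517.5, -190.5, 290.3]
eef_rot: [[-0.767, -0.187, 0.613], [-0.141, 0.982, 0.123], [-0.626, 0.008, -0.78]]
contact_force: [-0.4, 1.0, 0.2]
gripper_width: 52.9
grip_force: 0.0
target [ 523.4 -266.9  281. ] shift [ 0.0121 -0.0762  0.0015] turn [-0.22 -1.27 -0.99] dist 0.077
[-0.8199  0.0973  1.7727  0.6874  0.996  -2.8798]
{'intrinsics': array([[293.8753,   0.    , 279.5129],
       [  0.    , 293.8753, 208.758 ],
       [  0.    ,   0.    ,   1.    ]]), 'hand_eye': array([[   0.0006,   -0.9488,   -0.3158,   82.1771],
       [   1.    ,    0.0005,    0.0003,   -1.005 ],
       [  -0.0002,   -0.3158,    0.9488, -145.6753],
       [   0.    ,    0.    ,    0.    ,    1.    ]])}
```

View pics/w1.png

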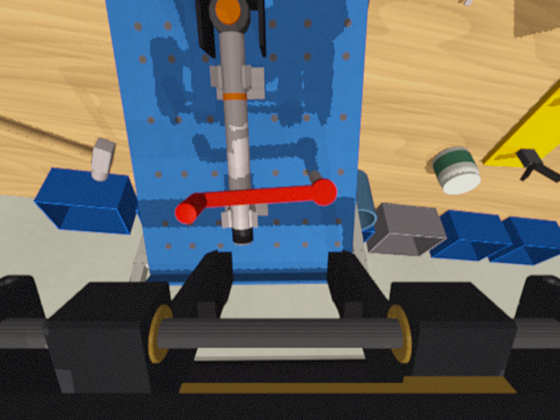

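Knob top is at (187,212), pivot (323,191), bar running from (230,30) to (242,235). Joint 6 is at its range end, so I flip the tool half a turn about its axis.

```bash
for i in 1 2 3; do python3 -m creep '[[[0,0,0],[0,0,7]],[[0,0,0],[0,0,14]],[[0,0,0],[0,0,21]],[[0,0,0],[0,0,28]],[[0,0,0],[0,0,35]],[[0,0,0],[0,0,42]],[[0,0,0],[0,0,49]],[[0,0,0],[0,0,56]]]' | grep -v rot; done
sed -i 's/^RT=.*/RT=B@np.diag([1,-1,-1.])/' h.py
python3 - <<'E'
from h import *
row(bp(37,-35,140));s=monitor.observe();print(s['joint_pos'])
E
```

```text
time_s: 2.82
position: [516.7, -188.4, 292.0]
contact_force: [0.5, -0.7, 0.3]
gripper_width: 53.0
grip_force: 0.0
time_s: 3.48
position: [516.7, -188.4, 292.0]
contact_force: [0.6, -0.4, 0.1]
gripper_width: 52.7
grip_force: 0.0
time_s: 4.15
position: [516.7, -188.4, 292.0]
contact_force: [1.0, 0.3, 0.2]
gripper_width: 53.2
grip_force: 0.0
target [ 523.4 -266.9  281. ] shift [-0.0287  0.0741  0.003 ] turn [ 0.15  1.19 10.84] dist 0.08
[-0.8181  0.0911  1.7757  0.6875  0.9959  0.0584]
```

```bash
python3 -m creep '[[[-0.029,0.074,0.003],[0.15,1.2,10.8]],[[-0.029,0.074,0.003],[0.15,1.2,10.8]],[[-0.029,0.074,0.003],[0.15,1.2,10.8]],[[-0.029,0.074,0.003],[0.15,1.2,10.8]],[[-0.029,0.074,0.003],[0.15,1.2,10.8]],[[-0.029,0.074,0.003],[0.15,1.2,10.8]],[[-0.029,0.074,0.003],[0.15,1.2,10.8]],[[-0.029,0.074,0.003],[0.15,1.2,10.8]]]'
python3 - <<'E'
from h import *
row(bp(37,-35,140));s=monitor.observe();print(s['joint_pos'])
p,d=eyes.read_camera("wrist");np.savez("w2.npz",p=p,d=d,pos=s['position'],rot=s['eef_rot']);cv2.imwrite("pics/w2.png",p[:,:,::-1])
E
```

```text
time_s: 4.82
position: [524.0, -267.3, 281.1]
eef_rot: [[0.749, 0.208, 0.629], [0.162, -0.978, 0.13], [0.643, 0.004, -0.766]]
contact_force: [-0.2, -0.9, 0.1]
gripper_width: 52.7
grip_force: 0.0
target [ 523.4 -266.9  281. ] shift [-0.0005 -0.0006 -0.0003] turn [-0.   0.   0.4] dist 0.001
[-0.9309  0.2153  1.6674  0.7341  1.055   0.1203]
```

View pics/w2.png

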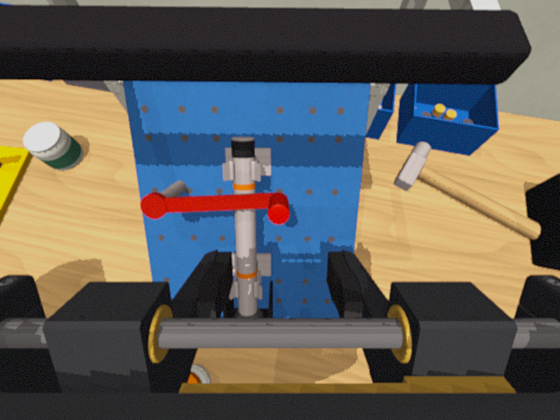

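Lamp bar across the top at rows 10-80, knob top near (278,203), pivot (153,205), bar from (243,145) to (248,315). I'll fix the frame from these.

```bash
cat >> h.py <<'E'
def wray(z,uv,zb):
    c=eyes.calibration("wrist");T=c['hand_eye'];K=c['intrinsics']
    r=z['rot']@T[:3,:3]@np.linalg.solve(K,[uv[0],uv[1],1.]);C=z['pos']+z['rot']@T[:3,3]
    Cb,rb=B.T@(C-O),B.T@r;return Cb+rb*(zb-Cb[2])/rb[2]
E
python3 - <<'E'
from h import *
z=np.load("w2.npz");H=hsv(z['p']);red=((H[...,0]<6)|(H[...,0]>174))&(H[...,1]>150);red[:150]=0;red[280:]=0
for u in (150,154,185,200,215,230,260,270,278,285):
    v=np.where(red[:,u])[0];print("red",u,v.min(),v.max(),wray(z,(u,(v.min()+v.max())/2),30))
u=np.where(red.any(0))[0];print(u.min(),u.max())
print("knob top left/right px", [ (v,np.where(red[v,262:])[0].max()+262) for v in range(192,224,4)])
print("knob",wray(z,(279,203),69),"pivot",wray(z,(153,205),30))
g=(H[...,1]<90)
for v in (150,220,230,240,290,300):
    u=np.where(g[v,215:270])[0]+215;print("bar",v,u.min(),u.max(),wray(z,(u.min(),v),0)[:2],wray(z,(u.max(),v),0)[:2])
dW=z['d'];c=eyes.calibration("wrist");K=c['intrinsics'];T=c['hand_eye']
for n,(u,v) in dict(arm=(215,203),knob=(279,200),board=(330,260),bar=(246,225)).items():
    q=dW[v,u];P=T[:3,:3]@(np.linalg.solve(K,[u,v,1.])*q)+T[:3,3];print(n,B.T@(z['pos']+z['rot']@P-O))
E
```

```text
red 150 194 216 [37.6021 81.5834 30.    ]
red 154 192 217 [38.109  77.8735 30.    ]
red 185 197 211 [38.8045 49.566  30.    ]
red 200 197 210 [39.3872 35.8616 30.    ]
red 215 196 209 [40.4457 22.1435 30.    ]
red 230 196 209 [40.5505  8.5    30.    ]
red 260 194 207 [ 42.6601 -18.8113  30.    ]
red 270 194 219 [ 37.0048 -27.8709  30.    ]
red 278 192 223 [ 36.0993 -35.1855  30.    ]
red 285 196 221 [ 35.1848 -41.6009  30.    ]
141 556
knob top left/right px [(192, np.int64(278)), (196, np.int64(546)), (200, np.int64(286)), (204, np.int64(287)), (208, np.int64(288)), (212, np.int64(530)), (216, np.int64(288)), (220, np.int64(285))]
knob [ 52.5733 -36.0571  69.    ] pivot [37.6231 78.8467 30.    ]
bar 150 225 269 [83.931  16.1167] [ 84.2537 -26.1073]
bar 220 235 255 [12.2565  9.4094] [ 12.4162 -11.327 ]
bar 230 235 255 [1.0538 9.8605] [  1.2154 -11.1169]
bar 240 221 255 [-10.5271  25.1795] [-10.2487 -10.9018]
bar 290 215 261 [-72.2166  35.3549] [-71.8139 -16.5107]
bar 300 215 256 [-85.4805  36.1743] [-85.1166 -10.6389]
arm [39.5855 22.4517 28.7758]
knob [ 51.4915 -36.0429  57.3681]
board [ 46.3681 -62.8601 148.3527]
bar [10.3517 -2.9157  9.0112]
```

```bash
sed -i 's/\[-4.6,1.3,46.\]/[-2.3,0.6,46.]/' h.py
python3 - <<'E'
from h import *
row(bp(39.5,-35,40))
E
```

```text
target [ 590.  -253.8  207.5] shift [ 0.0044 -0.0001  0.0997] turn [0.   0.   0.38] dist 0.1
```

```bash
python3 -m creep '[[[0.004,0,0.03],[0,0,0.4]],[[0.004,0,0.06],[0,0,0.4]],[[0.004,0,0.08],[0,0,0.4]],[[0.004,0,0.1],[0,0,0.4]],[[0.004,0,0.1],[0,0,0.4]]]' && python3 -m creep '[[[0,0,0],[0,0,0]],[[0,0,0],[0,0,0]],[[0,0,0],[0,0,0]],[[0,0,0],[0,0,0]],[[0,0,0],[0,0,0]],[[0,0,0],[0,0,0]]]' 0.1 12
python3 - <<'E'
from h import *
s=monitor.observe();print(B.T@(s['position']-O))
for t in np.linspace(0,1.5,13):
    k=np.array([35-115*np.sin(t),80-115*np.cos(t)]);print(t.round(3),((k-[40,-35])*[1,-1]/1000).round(4))
E
```

```text
time_s: 5.28
position: [590.3, -252.9, 203.5]
eef_rot: [[0.752, 0.204, 0.626], [0.153, -0.979, 0.134], [0.641, -0.005, -0.768]]
contact_force: [-0.2, 0.1, -0.4]
gripper_width: 53.0
grip_force: 0.0
time_s: 5.78
position: [589.3, -252.8, 206.9]
eef_rot: [[0.751, 0.205, 0.628], [0.154, -0.979, 0.135], [0.642, -0.004, -0.766]]
contact_force: [-10.1, 7.3, 7.5]
gripper_width: 17.5
grip_force: 12.0
[ 38.6838 -33.8677  39.9301]
0.0 [-0.005 -0.   ]
0.125 [-0.0193 -0.0009]
0.25 [-0.0335 -0.0036]
0.375 [-0.0471 -0.008 ]
0.5 [-0.0601 -0.0141]
0.625 [-0.0723 -0.0217]
0.75 [-0.0834 -0.0309]
0.875 [-0.0933 -0.0413]
1.0 [-0.1018 -0.0529]
1.125 [-0.1088 -0.0654]
1.25 [-0.1141 -0.0787]
1.375 [-0.1178 -0.0926]
1.5 [-0.1197 -0.1069]
```

```bash
python3 -m creep '[[[-0.005,0,0],[0,0,0]],[[-0.012,-0.001,0],[0,0,0]],[[-0.019,-0.001,0],[0,0,0]],[[-0.026,-0.002,0],[0,0,0]],[[-0.0335,-0.004,0],[0,0,0]],[[-0.040,-0.006,0],[0,0,0]],[[-0.047,-0.008,0],[0,0,0]],[[-0.054,-0.011,0],[0,0,0]]]'
python3 - <<'E'
from h import *
s=monitor.observe();q=B.T@(s['position']-O);print(q,B.T@s['contact_force'],np.arctan2(35-q[0],80-q[1]),np.hypot(35-q[0],80-q[1]))
E
```

```text
time_s: 6.45
position: [547.3, -249.6, 173.1]
eef_rot: [[0.749, 0.205, 0.63], [0.154, -0.979, 0.136], [0.645, -0.005, -0.764]]
contact_force: [-0.0, 16.3, 12.0]
gripper_width: 17.4
grip_force: 12.0
[-14.013  -22.2118  40.0161] [10.1954 15.9893  7.0624] 0.44713309519173083 113.35576656657325
```

```bash
python3 -m creep '[[[-0.001,-0.003,0],[0,0,0]],[[-0.005,-0.005,0],[0,0,0]],[[-0.011,-0.009,0],[0,0,0]],[[-0.017,-0.0125,0],[0,0,0]],[[-0.023,-0.017,0],[0,0,0]],[[-0.028,-0.0215,0],[0,0,0]],[[-0.033,-0.0265,0],[0,0,0]],[[-0.038,-0.032,0],[0,0,0]]]'
python3 - <<'E'
from h import *
s=monitor.observe();q=B.T@(s['position']-O);print(q,B.T@s['contact_force'],np.arctan2(35-q[0],80-q[1]),np.hypot(35-q[0],80-q[1]))
E
```

```text
time_s: 7.12
position: [511.6, -227.3, 147.3]
eef_rot: [[0.751, 0.2, 0.63], [0.154, -0.98, 0.128], [0.642, 0.001, -0.766]]
contact_force: [-1.8, -3.2, 2.9]
gripper_width: 17.2
grip_force: 12.0
[-53.8925   6.828   39.8296] [-0.019  -2.7424  3.7928] 0.8820973998448408 115.13481323130685
```

```bash
python3 -m creep '[[[-0.0045,-0.0055,0],[0,0,0]],[[-0.008,-0.011,0],[0,0,0]],[[-0.012,-0.0175,0],[0,0,0]],[[-0.015,-0.024,0],[0,0,0]],[[-0.018,-0.0305,0],[0,0,0]],[[-0.020,-0.037,0],[0,0,0]],[[-0.022,-0.044,0],[0,0,0]],[[-0.024,-0.051,0],[0,0,0]]]'&&python3 -m creep '[[[-0.001,-0.007,0],[0,0,0]],[[-0.002,-0.014,0],[0,0,0]],[[-0.002,-0.016,0],[0,0,0]],[[-0.002,-0.016,0],[0,0,0]],[[-0.002,-0.016,0],[0,0,0]]]'
python3 - <<'E'
from h import *
s=monitor.observe();q=B.T@(s['position']-O);print(q,B.T@s['contact_force'],np.arctan2(35-q[0],80-q[1]),np.hypot(35-q[0],80-q[1]))
E
```

```text
time_s: 7.78
position: [483.0, -180.4, 131.3]
eef_rot: [[0.752, 0.2, 0.628], [0.153, -0.98, 0.129], [0.641, -0.001, -0.767]]
contact_force: [0.2, -2.3, -0.6]
gripper_width: 17.3
grip_force: 12.0
time_s: 8.2
position: [478.7, -164.5, 130.4]
eef_rot: [[0.751, 0.203, 0.628], [0.155, -0.979, 0.131], [0.642, -0.001, -0.767]]
contact_force: [-5.6, -0.4, -4.1]
gripper_width: 17.5
grip_force: 12.0
[-79.7096  74.9922  39.3297] [-6.8427  0.7484  0.4289] 1.527167385590662 114.81883008963243
```

```bash
python3 -m creep '[[[0,0,0],[0,0,0]],[[0,0,0],[0,0,0]],[[0,0,0],[0,0,0]],[[0,0,0],[0,0,0]],[[0,0,-0.02],[0,0,0]],[[0,0,-0.05],[0,0,0]],[[0,0,-0.08],[0,0,0]],[[0,0,-0.08],[0,0,0]]]' 0.5 &&python3 - <<'E'
from h import *
row(bp(-4,0,115))
E
```

```text
time_s: 8.87
position: [428.1, -176.9, 195.5]
eef_rot: [[0.749, 0.2, 0.632], [0.156, -0.98, 0.126], [0.644, 0.005, -0.765]]
contact_force: [0.2, -0.5, 0.0]
gripper_width: 43.9
grip_force: 0.0
target [ 503.1 -236.1  237. ] shift [0.0737 0.0732 0.0082] turn [ 0.3  -0.11  0.06] dist 0.104
```

```bash
python3 -m creep '[[[0.025,0.025,0],[0.2,0,0]],[[0.05,0.05,0],[0.2,0,0]],[[0.075,0.074,0.004],[0.2,0,0]],[[0.075,0.074,0.004],[0.2,0,0]],[[0.075,0.074,0.004],[0.2,0,0]],[[0.075,0.074,0.004],[0.2,0,0]],[[0.075,0.074,0.004],[0.2,0,0]]]' 0.65 &&python3 - <<'E'
from h import *
s=monitor.observe()
row(bp(-4,0,115));row(bp(-4,0,-19))
p,d=eyes.read_camera("wrist");np.savez("w3.npz",p=p,d=d,pos=s['position'],rot=s['eef_rot']);cv2.imwrite("pics/w3.png",p[:,:,::-1])
E
```

```text
time_s: 9.45
position: [502.0, -235.1, 236.3]
eef_rot: [[0.751, 0.204, 0.628], [0.153, -0.979, 0.135], [0.642, -0.005, -0.767]]
contact_force: [-0.8, 1.2, -0.4]
gripper_width: 57.3
grip_force: 0.0
target [ 503.1 -236.1  237. ] shift [0.0011 0.0012 0.    ] turn [-0.27  0.06 -0.13] dist 0.002
target [ 587.5 -218.6  134.3] shift [0.0013 0.0019 0.134 ] turn [-0.27  0.06 -0.13] dist 0.134
```

View pics/w3.png

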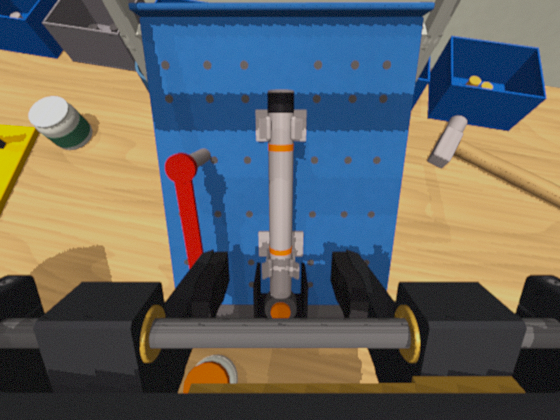

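The retainer lies down at (190,260); the bar sits at column 281, exactly midway between the fingers (207 and 355). Descend.

```bash
python3 -m creep '[[[0.001,0.0005,0.03],[0,0,0]],[[0.001,0.0005,0.06],[0,0,0]],[[0.001,0.0005,0.085],[0,0,0]],[[0.001,0.0005,0.105],[0,0,0]],[[0.001,0.0005,0.12],[0,0,0]],[[0.001,0.0005,0.13],[0,0,0]],[[0.001,0.0005,0.134],[0,0,0]],[[0.001,0.0005,0.134],[0,0,0]]]' && python3 -m creep '[[[0,0,0],[0,0,0]],[[0,0,0],[0,0,0]],[[0,0,0],[0,0,0]],[[0,0,0],[0,0,0]],[[0,0,0],[0,0,0]],[[0,0,0],[0,0,0]],[[0,0,0],[0,0,0]],[[0,0,0],[0,0,0]]]' 0.1 50
python3 - <<'E'
from h import *
s=monitor.observe();print(B.T@(s['position']-O),B.T@s['contact_force'])
E
```

```text
time_s: 10.17
position: [587.5, -218.0, 134.7]
eef_rot: [[0.751, 0.204, 0.628], [0.154, -0.979, 0.134], [0.642, -0.004, -0.767]]
contact_force: [-0.9, -0.1, -0.3]
gripper_width: 57.3
grip_force: 0.0
time_s: 10.83
position: [587.6, -217.9, 135.3]
eef_rot: [[0.75, 0.205, 0.628], [0.154, -0.979, 0.135], [0.643, -0.004, -0.766]]
contact_force: [-2.0, 4.2, 3.6]
gripper_width: 20.2
grip_force: 49.8
[ -3.1859   0.7191 -18.4279] [1.4328 4.5022 3.4618]
```

```bash
python3 -m creep '[[[0,0,-0.004],[0,0,0]],[[0,0,-0.008],[0,0,0]],[[0,0,-0.012],[0,0,0]],[[0,0,-0.016],[0,0,0]],[[0,0,-0.02],[0,0,0]],[[0,0,-0.025],[0,0,0]],[[0,0,-0.03],[0,0,0]],[[0,0,-0.036],[0,0,0]]]' - 58 && python3 -m creep '[[[0,0,-0.008],[0,0,0]],[[0,0,-0.018],[0,0,0]],[[0,0,-0.03],[0,0,0]],[[0,0,-0.045],[0,0,0]],[[0,0,-0.06],[0,0,0]],[[0,0,-0.075],[0,0,0]],[[0,0,-0.085],[0,0,0]],[[0,0,-0.085],[0,0,0]]]'
python3 - <<'E'
from h import *
s=monitor.observe();print(B.T@(s['position']-O),B.T@s['contact_force'],s['joint_pos'],s['ft_torque'])
p,d=eyes.read_camera("wrist");np.savez("w4.npz",p=p,d=d,pos=s['position'],rot=s['eef_rot']);cv2.imwrite("pics/w4.png",p[:,:,::-1])
E
```

```text
time_s: 11.5
position: [564.5, -223.4, 162.6]
eef_rot: [[0.751, 0.204, 0.628], [0.154, -0.979, 0.133], [0.642, -0.004, -0.767]]
contact_force: [-0.1, 0.2, -4.7]
gripper_width: 19.9
grip_force: 58.0
time_s: 12.17
position: [510.9, -235.4, 230.0]
eef_rot: [[0.75, 0.203, 0.63], [0.155, -0.979, 0.131], [0.644, -0.0, -0.765]]
contact_force: [0.5, -0.3, -3.5]
gripper_width: 20.2
grip_force: 58.0
[ -2.5239  -0.9237 104.6387] [-1.9178 -0.3783 -2.938 ] [-0.9114  0.2064  1.8237  0.8007  0.9362  0.0206] [-0.1498  0.7664 -0.0059]
```

View pics/w4.png

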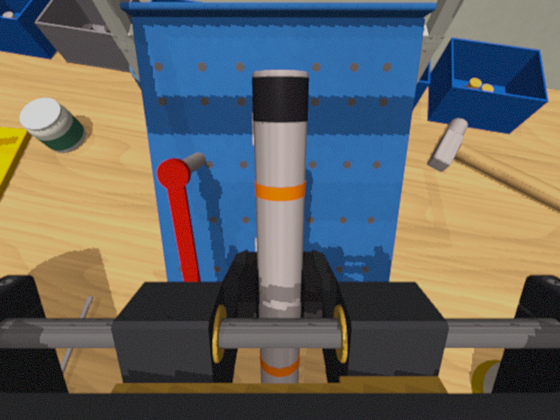

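Wrench is out and held straight, retainer still down. Next: back off and level, clear of the lamp post.

```bash
cat >> h.py <<'E'
def lev(deg):
    a=np.radians(deg);return np.array([[np.cos(a),np.sin(a),0],[np.sin(a),-np.cos(a),0],[0,0,-1.]])
E
python3 - <<'E'
from h import *
row(np.array([430,-180,300.]),lev(6))
z=np.load("top0.npz");H=hsv(z['p']);W=world("top",z['d'])
print("socket",np.median(W[258:266,209:215].reshape(-1,3),0),ray("top",(212.5,262),36))
w=np.load("w4.npz");c=eyes.calibration("wrist");K=c['intrinsics'];T=c['hand_eye']
for v in (80,110,150,180,220,250):
    P=[T[:3,:3]@(np.linalg.solve(K,[u,v,1.])*w['d'][v,u])+T[:3,3] for u in range(276,286)];print(v,np.median(P,0))
E
```

```text
target [ 430. -180.  300.] shift [-0.0067 -0.0705 -0.0984] turn [ -2.08 -39.99   5.43] dist 0.121
socket [437.5062 173.2656  33.6433] [436.0707 170.0523  36.    ]
80 [ 92.8929   1.3339 -32.2708]
110 [ 82.8015   1.3514 -31.4684]
150 [ 68.1708   1.3781 -30.9168]
180 [ 56.2259   1.4017 -30.3589]
220 [ 38.9362   1.4274 -29.8754]
250 [ 24.4312   1.4552 -28.7727]
```

```bash
python3 -m creep '[[[-0.007,-0.03,-0.03],[0,0,0]],[[-0.007,-0.05,-0.06],[-0.3,-6,1]],[[-0.007,-0.07,-0.098],[-0.6,-12,2]],[[-0.007,-0.07,-0.098],[-1,-19,3]],[[-0.007,-0.07,-0.098],[-1.3,-25,3.5]],[[-0.007,-0.07,-0.098],[-1.6,-31,4]],[[-0.007,-0.07,-0.098],[-1.9,-36,5]],[[-0.007,-0.07,-0.098],[-2.1,-40,5.4]]]'
python3 - <<'E'
from h import *
row(np.array([430,-180,300.]),lev(6));row(np.array([450,80,290.]),lev(6));print(monitor.observe()['joint_pos'])
E
```

```text
time_s: 12.88
position: [431.1, -179.6, 298.4]
eef_rot: [[0.994, 0.106, -0.005], [0.106, -0.994, 0.001], [-0.005, -0.001, -1.0]]
contact_force: [-0.9, 0.0, -4.9]
gripper_width: 20.0
grip_force: 58.0
target [ 430. -180.  300.] shift [-0.0011  0.0003 -0.0016] turn [-0.06  0.29  0.09] dist 0.002
target [450.  80. 290.] shift [ 0.0464 -0.2561  0.0085] turn [-0.06  0.29  0.09] dist 0.26
[-0.645   0.147   1.5512 -0.0027  1.4479  0.8198]
```

```bash
python3 -m creep '[[[0.046,-0.256,0.008],[0,0,0]],[[0.046,-0.256,0.008],[0,0,0]],[[0.046,-0.256,0.008],[0,0,0]],[[0.046,-0.256,0.008],[0,0,0]],[[0.046,-0.256,0.008],[0,0,0]],[[0.046,-0.256,0.008],[0,0,0]],[[0.046,-0.256,0.008],[0,0,0]],[[0.046,-0.256,0.008],[0,0,0]]]'
python3 - <<'E'
from h import *
row(np.array([578,237,200.]),lev(6));print(monitor.observe()['joint_pos'])
E
```

```text
time_s: 13.55
position: [448.9, 82.1, 290.3]
eef_rot: [[0.994, 0.111, -0.002], [0.111, -0.994, 0.002], [-0.002, -0.003, -1.0]]
contact_force: [-0.4, -0.6, -4.1]
gripper_width: 19.9
grip_force: 58.0
target [578. 237. 200.] shift [ 0.1457 -0.1394  0.0904] turn [-0.14  0.11  0.36] dist 0.221
[-0.078   0.1248  1.5977  0.0021  1.4215  1.3815]
```

```bash
python3 -m creep '[[[0.03,-0.03,0.02],[0,0,0]],[[0.06,-0.06,0.03],[0,0,0.2]],[[0.09,-0.09,0.05],[0,0,0.3]],[[0.115,-0.115,0.07],[0,0,0.4]],[[0.1455,-0.139,0.09],[0,0,0.4]],[[0.1455,-0.139,0.09],[0,0,0.4]],[[0.1455,-0.139,0.09],[0,0,0.4]],[[0.1455,-0.139,0.09],[0,0,0.4]]]'
python3 - <<'E'
from h import *
row(np.array([578,237,110.]),lev(6));s=monitor.observe()
p,d=eyes.read_camera("wrist");np.savez("w5.npz",p=p,d=d,pos=s['position'],rot=s['eef_rot']);cv2.imwrite("pics/w5.png",p[:,:,::-1])
w=np.load("w5.npz");c=eyes.calibration("wrist");K=c['intrinsics'];T=c['hand_eye']
for v in (80,150,250):
    P=[T[:3,:3]@(np.linalg.solve(K,[u,v,1.])*w['d'][v,u])+T[:3,3] for u in range(276,286)];print(v,np.median(P,0))
P,_=eyes.read_camera("top");cv2.imwrite("pics/t5.png",P[150:300,130:330,::-1].repeat(3,0).repeat(3,1))
E
```

```text
time_s: 14.22
position: [579.1, 232.0, 199.9]
eef_rot: [[0.995, 0.099, -0.003], [0.099, -0.995, 0.001], [-0.003, -0.001, -1.0]]
contact_force: [0.2, 0.3, -4.0]
gripper_width: 19.6
grip_force: 58.0
target [578. 237. 110.] shift [-0.0003 -0.005   0.0899] turn [-0.05  0.18 -0.34] dist 0.09
80 [ 93.1719   1.3416 -32.2567]
150 [ 68.4422   1.3873 -31.1676]
250 [ 25.0253   1.4626 -29.6125]
```

View pics/w5.png

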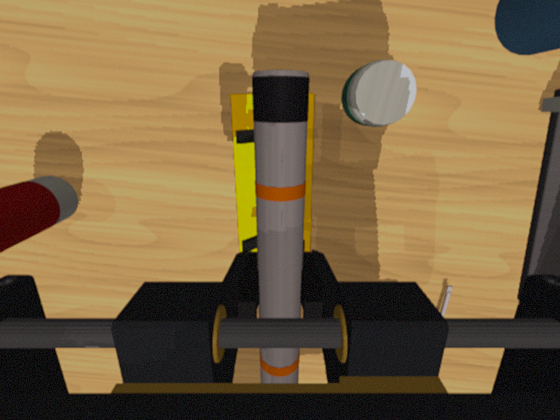

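Rest's far corners are at (231,95) and (315,95), its long edges reaching (240,250) and (311,250); the tin at (380,92) is clear. Measure the rest from this.

Run:
```python
from h import *
w=np.load("w5.npz");c=eyes.calibration("wrist");K=c['intrinsics'];T=c['hand_eye'];H=hsv(w['p'])
def g(uv,zz):
    r=w['rot']@T[:3,:3]@np.linalg.solve(K,[uv[0],uv[1],1.]);C=w['pos']+w['rot']@T[:3,3];return C+r*(zz-C[2])/r[2]
ye=(H[...,0]>18)&(H[...,0]<33)&(H[...,1]>200)&(H[...,2]>90)
L=[];R=[]
for v in range(105,240,15):
    u=np.where(ye[v,215:335])[0]+215
    a,b=g((u.min(),v),12),g((u.max()+1,v),12);print(v,u.min(),u.max(),a[:2],b[:2]);L.append(a);R.append(b)
L=np.array(L);R=np.array(R)
for Q in(L,R):print(np.degrees(np.arctan(np.polyfit(Q[:,0],Q[:,1],1)[0])))
y=lambda Q:np.polyval(np.polyfit(Q[:,0],Q[:,1],1),580)
print("y at 580",y(L),y(R))
print("far edge",[ (u,np.where(ye[80:130,u])[0].min()+80) for u in (236,242,248,310)],g((240,94.5),12),g((312,94.5),12))
```

```text
105 231 313 [661.6727 291.4984] [670.4851 203.1175]
120 232 313 [646.4012 289.6973] [655.2459 201.0193]
135 233 312 [630.6457 287.8391] [639.4141 199.953 ]
150 233 312 [614.2714 287.0374] [623.1837 197.7363]
165 234 312 [597.4742 285.0749] [606.4221 195.447 ]
180 235 311 [580.118  283.0469] [588.9874 194.2348]
195 236 311 [562.1745 280.9504] [571.0799 191.8088]
210 237 310 [543.6133 278.7817] [552.4367 190.4922]
225 238 310 [524.4019 276.537 ] [533.2618 187.9157]
6.13354238608711
6.222873279462193
y at 580 282.8150586161788 193.0755248776278
far edge [(236, np.int64(94)), (242, np.int64(94)), (248, np.int64(93)), (310, np.int64(93))] [673.1054 282.5061  12.    ] [680.667  206.6549  12.    ]
```

```bash
python3 -m creep '[[[0,-0.004,0.02],[0,-0.5,0]],[[0,-0.0045,0.045],[0,-1,-0.2]],[[0,-0.0045,0.07],[0,-1.8,-0.2]],[[0,-0.0045,0.09],[0,-1.8,-0.2]],[[0,-0.0045,0.1],[0,-1.8,-0.2]],[[0,-0.0045,0.11],[0,-1.8,-0.2]],[[0,-0.0045,0.11],[0,-1.8,-0.2]],[[0,-0.0045,0.11],[0,-1.8,-0.2]]]'
python3 - <<'E'
from h import *
R=lev(6.2)@Ro.from_euler('y',-1.8,degrees=True).as_matrix()
row(np.array([579,238,42.]),R)
E
```

```text
time_s: 14.98
position: [578.7, 237.4, 92.1]
eef_rot: [[0.994, 0.102, -0.031], [0.102, -0.995, -0.002], [-0.031, -0.001, -1.0]]
contact_force: [0.4, 1.0, -4.6]
gripper_width: 20.1
grip_force: 58.0
target [579. 238.  42.] shift [ 0.0019 -0.0005  0.05  ] turn [-0.09 -0.02 -0.33] dist 0.05
```

```bash
python3 -m creep '[[[0.001,-0.0005,0.012],[0,0,-0.3]],[[0.001,-0.0005,0.022],[0,0,-0.3]],[[0.001,-0.0005,0.03],[0,0,-0.3]],[[0.001,-0.0005,0.036],[0,0,-0.3]],[[0.001,-0.0005,0.041],[0,0,-0.3]],[[0.001,-0.0005,0.045],[0,0,-0.3]],[[0.001,-0.0005,0.048],[0,0,-0.3]],[[0.001,-0.0005,0.048],[0,0,-0.3]]]'
```

```text
time_s: 15.65
position: [577.9, 238.7, 43.5]
eef_rot: [[0.994, 0.108, -0.032], [0.108, -0.994, -0.001], [-0.032, -0.002, -1.0]]
contact_force: [-1.1, 2.7, -1.5]
gripper_width: 19.8
grip_force: 57.9
```

```bash
python3 -m creep '[[[0,0,0.001],[0,0,0]],[[0,0,0.001],[0,0,0]],[[0,0,0.001],[0,0,0]],[[0,0,0.001],[0,0,0]]]'
```

```text
time_s: 15.98
position: [578.0, 238.8, 43.3]
eef_rot: [[0.994, 0.108, -0.031], [0.108, -0.994, -0.001], [-0.031, -0.002, -1.0]]
contact_force: [-3.8, 3.9, 5.4]
gripper_width: 19.9
grip_force: 57.6
```

```bash
python3 -m creep '[[[0,0,0.001],[0,0,0]],[[0,0,0.001],[0,0,0]],[[0,0,0.001],[0,0,0]],[[0,0,0.001],[0,0,0]],[[0,0,0.001],[0,0,0]],[[0,0,0.001],[0,0,0]]]' - 8
python3 - <<'E'
from h import *
w={};s=monitor.observe();p,d=eyes.read_camera("wrist");c=eyes.calibration("wrist");K=c['intrinsics'];T=c['hand_eye']
for v in (80,110,150,250):
    P=np.median([T[:3,:3]@(np.linalg.solve(K,[u,v,1.])*d[v,u])+T[:3,3] for u in range(276,286)],0);print(v,P,np.array(s['eef_rot'])@P+s['position'])
E
```

```text
time_s: 16.48
position: [578.2, 239.2, 42.1]
eef_rot: [[0.994, 0.108, -0.03], [0.108, -0.994, -0.0], [-0.03, -0.003, -1.0]]
contact_force: [-1.0, 6.8, 4.4]
gripper_width: 21.1
grip_force: 7.7
80 [ 93.1298   1.3506 -32.656 ] [671.914 247.918  71.928]
110 [ 83.0545   1.3648 -32.6409] [661.9031 246.817   72.2132]
150 [ 68.4192   1.3942 -31.0493] [647.3152 245.2089  71.0583]
250 [ 25.163    1.4686 -29.9171] [604.3049 240.4686  71.2153]
```

The bar's top is at 71.2–72.2 mm, against 71.6 expected, and level: seated. Release and withdraw.

```bash
python3 -m creep '[[[0,0,0],[0,0,0]],[[0,0,0],[0,0,0]],[[0,0,0],[0,0,0]],[[0,0,0],[0,0,0]],[[0,0,0],[0,0,0]]]' 0.6 && python3 -m creep '[[[0,0,-0.01],[0,0,0]],[[0,0,-0.03],[0,0,0]],[[0,0,-0.06],[0,0,0]],[[0,0,-0.1],[0,0,0]],[[0,0,-0.13],[0,0,0]],[[0,0,-0.15],[0,0,0]],[[0,0,-0.15],[0,0,0]],[[0,0,-0.15],[0,0,0]]]'
python3 - <<'E'
from h import *
s=monitor.observe();p,d=eyes.read_camera("wrist");cv2.imwrite("pics/w6.png",p[:,:,::-1])
p,d=eyes.read_camera("top");cv2.imwrite("pics/t6.png",p[:,:,::-1])
E
```

```text
time_s: 16.95
position: [577.7, 237.9, 40.9]
eef_rot: [[0.994, 0.107, -0.033], [0.107, -0.994, -0.002], [-0.033, -0.001, -0.999]]
contact_force: [0.8, -0.4, -0.8]
gripper_width: 51.8
grip_force: 0.0
time_s: 17.62
position: [582.7, 238.4, 191.9]
eef_rot: [[0.994, 0.108, -0.031], [0.108, -0.994, -0.002], [-0.031, -0.002, -1.0]]
contact_force: [0.2, -1.2, -0.7]
gripper_width: 53.2
grip_force: 0.0
```

View pics/w6.png

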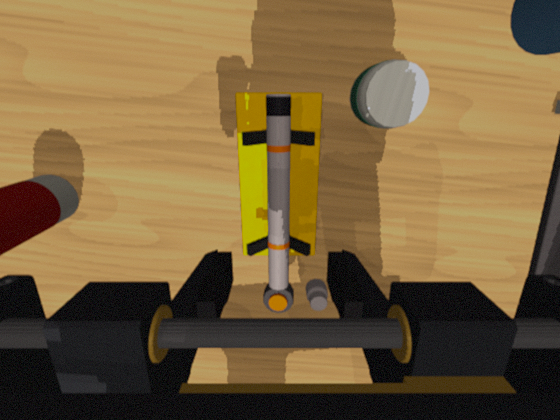

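View pics/t6.png

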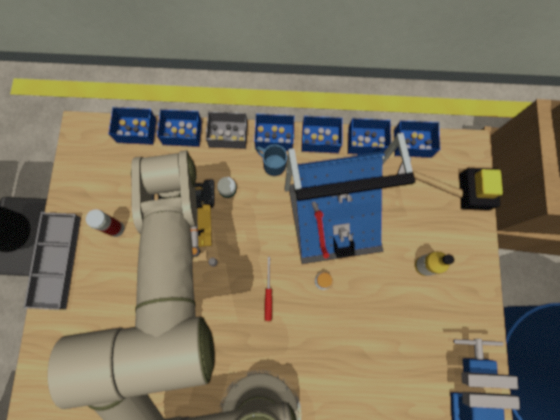

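The wrist view shows the wrench in both V saddles, bar from (279,100) to (279,290). The top view shows the retainer down at (320,232) and the socket (212,262), tin (227,186) and jar (324,281) where they were. Handing in.

```bash
python3 -c "
from workcell import job
print(job.close_job())"
```

```text
the job is handed in; nothing more can be done
None
```

The retainer arm is down, and the wrench lies level and centred in both saddles with the gripper clear of it; no bystander had visibly moved in the last pictures, and the job was handed in at about 18 s with no verdict returned.

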